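# Test the lamp breaker, then raise the telescopic counter lamp

## Task

Put the counter lamp into service: press the test button on the breaker box so that its lever drops, then lift the lever all the way back up. Then squeeze the button in the lamp's grip, pull the mast up past its first stop to the second, where it comes to its end, and finish still holding it there, fully extended and with the grip squeezed, so that a colleague can tighten its clamp. Do not shift the cheeses, pen, thermometer or price card that stand around.

Things in the scene. Friction and masses are not known exactly. Their poses are not given: they have to be found in the camera images.
- breaker: Breaker box, fixed: white, 80 x 100 mm (x, y), on a slightly wider grey foot, its flat top 90 mm above the deck. Origin on the deck, z up, front is -x; it spans x -45 to +35, y -50 to +50 mm. On top a round black button on the -y side and, on the +y side, a lever whose arm points to -x and whose hinge runs along y through (0, 22, 96) mm.
- test_button_top (a point): Centre of the top of the round black test button (21 mm across); it stands 10 mm proud of the box, 100 mm above the deck, at (8, -26) mm in the box's frame. Pressed straight down: 6 mm travel, about 1.5 N to start and 5 N at the bottom; it springs back.
- test_button (a joint): Travel of the test button in m: 0 out, 0.006 fully in. Past about 0.003 the lever is tripped and falls by itself in some 0.2 s.
- lever (a joint): Angle of the lever in rad: 0 fully up (start, against its stop), 0.95 fully dropped. Raised to below about 0.2 it stays where it is left; lower down it falls again. Very light (under 1 N at the bar).
- lever_bar (a point): Centre of the lever's black round crossbar, 11 mm thick, 22 mm long along the box's y, 62 mm from the hinge on a 7 mm steel arm. In the box's frame: up, at x -20, z 155 mm (arm 72 degrees above level); dropped, x -59, z 114 mm (17 degrees), just in front of the box, free below. It can be pinched by its two ends from above and turns between the fingers.
- lamp: Counter lamp, fixed: grey round foot 100 mm across, aluminium tube 26 mm thick with a 32 mm collar, top at 134 mm; a steel inner mast carries a flat white disc (80 mm across, 142 to 152 mm above the deck when down) and on it a grey grip block, top at 208 mm. Origin on the deck on the mast's axis, z up; the black release button is on the grip's +y face.
- mast_grip (a point): Point in the grip on the mast's axis, 30 mm above the disc, 182 mm above the deck when down; rises with the mast. The grip is 26 mm along the lamp's x; from this point it is 13.5 mm to the fixed ribbed -y face, 19.5 mm to the release button's face on +y (20 wide, 42 tall): 33 mm across, 27 mm squeezed, this point then midway between both faces.
- mast_button (a joint): Travel of the release button into the grip in m: 0 out, 0.006 fully in; 3 N to start, 7 N fully in. The mast is locked unless it is in by more than about 0.003; squeeze first, then pull. Let out, it locks the mast again at the bottom or at the first stop.
- mast (a joint): Extension of the mast in m, straight up: 0 down (start), first stop at 0.05 (it passes freely while the button is held in), second stop at 0.10, the firm end of travel. The moving part weighs 0.37 kg and sinks back to the first stop if it is let go at the second.
- brick: Grey ash-coated cheese, a blunt pyramid 57 x 63 mm, 54 mm tall, bystander; origin at the centre of its underside.
- crottin: Small pale drum cheese, 63 mm across, 72 mm tall, bystander; origin at the centre of its underside.
- pen: Marker pen lying on the deck, 17 x 135 x 16 mm, long axis y, bystander; origin at the centre of its underside.
- thermometer: Probe thermometer lying flat, 30 x 184 x 17 mm, long axis y, bystander; origin at the centre of its underside.
- price_card: Small dark card on a weighted round foot, 42 x 75 x 106 mm, bystander; origin at the centre of its underside.

How it is judged:
By the outcome, as a careful person would: the job done as asked, in the order asked, and still so for the second after the job is handed in, while the arm keeps its last pose, push and grip.
It also fails if it takes over 59 s, if anything falls off the work surface, if the arm or the gripper's body presses on something with over 40 N, if the wrist force passes 120 N, or if a joint passes its speed limit or range.

## Robot

A 7-joint arm with a two-finger parallel gripper is mounted at the origin on a cart in front of the work surface, level with it; the furniture and walls round the work are solid. World frame = base frame: x ahead of the robot, y to its left, z up, the work surface at z = 0. Lengths are in m, angles in rad, forces in N, time in s.
With the tool pointing down it reaches from about 0.4 to 0.85 m from the base axis. Payload 10.4 kg.
Tool frame: the origin (TCP) lies on the front face of the gripper's body, between the roots of the fingers; the fingertips stand 73 mm ahead of it and the grasp point (between the pads) lies 54 mm ahead of it; z points along the fingers, y is the line along which they close (so a half turn about z gives the same grasp; the last joint's range is limited). The gripper opens to 85 mm and grips with 20 to 120 N. Pads are 22 mm wide; open, the fingers measure 114 mm over their backs; the gripper's body (76 mm by 85 mm) begins 54 mm behind the grasp point. The pads swing forward as they close: fully open they stand 13 mm farther back than shut.
Start: joints at [-1.256, 0.332, -0.065, 1.46, 0.022, 1.35, -0.088], TCP at [0.207, 0.59, 0.304] pointing down, gripper open.
Joint ranges: [-2.6, 2.6], [-0.5, 2.12], [-1.47, 1.34], [0.16, 2.42], [-1.27, 4.41], [0.06, 2.06], [-2.6, 2.6]. Speed limits (rad/s): [2.22, 2.22, 2.79, 2.79, 3.14, 3.14, 3.14].

## Interface

Orientations are given as a unit quaternion [x, y, z, w].
In Python, from workcell import manip gives the robot as it stands.
- The arm moves only by the shell command python3 -m jog 'ROWS' [FORCE]. ROWS is JSON, a list of rows, each an object with "grip": the gripper command: -1 is fully open, 1 is shut, values between are in proportion; "slide": the shift along the tool's x, y, z in cm, a list of three; "yaw": the turn about the tool's z in rad. A call has 1 to 8 rows; each row shifts and turns the commanded pose from where the row before left it, along the tool's axes as they then stand; what a row does not reach is not made up. A row lasts 1/10 s, in which the tool goes at most 50 mm and 8.59 degrees, less where a joint would pass 70% of its speed; a pose out of reach is approached as far as the arm can. A call with a gripper value outside its range is refused whole. The fingers move at their own pace and stop on an object; FORCE is the grip in N (left out, the last holds). Time passes only in rows, so rows that do not move let the fingers close. It gives the time, the measured TCP pose, the force, the opening and the grip force at its end, in the units of the state.
- manip.get_obs(): the state, without advancing time (a new reading comes with each control period).
- manip.camera(name): name is "side" or "top" or "wrist"; returns the picture (420x560x3 uint8, blue, green, red); there is no depth.
- manip.calibration(name): a dict with "vfov" (degrees; the focal length in pixels is half the picture's height over the tangent of half this angle, whatever the lens; pixels are square), "cx", "cy" (the principal point, pixels), "camera_from_world" (4x4, takes a point from world to camera coordinates). Camera axes: x right, y down, z forward; pixel columns grow to the right and rows downward; lengths in m; the calibration is good to about 2 mm. The wrist camera is an equidistant fisheye: a pixel r from the principal point sees the ray r / f radians off the axis. A picture is of the moment at which its call begins: read the wrist's pose just before it. calibration takes no time and is no camera call; for the wrist camera it gives the pose at the moment of the call.
- manip.hand_in(): hands the job in; it is judged then, once.
Trained networks look in the newest picture that a camera, given by its name, has taken for a name from the list of things; names that differ only in an ending like _2 or _b are one class to them, and where a whole thing is asked for, a point or a joint stands for the part that bears it (a point fixed in the world has none). Each returns a list of dicts, best first, with "conf" (0 to 1); they miss things now and then, are a little off and sometimes report something else, mostly with a low value. They report only what shows in the picture. A call takes as long as a camera call.
- manip.masks_of(thing, camera): "region" (420x560 bool, what is visible of it) and "centre" ([column, row] in pixels, amid what is visible of it).
The state is a dict: "clock": time; "joint_pos": joint angles; "joint_velocities": joint speeds; "tau": joint torques, N m; "position": TCP position; "ee_rot": TCP orientation; "ft_force": force on the tool from outside, world axes, zero at the start; "torque": the same for the moment, N m; "grip_width": opening from 0.0 (shut) to 1.0 (fully open); "grasp_force": force on a finger pad.
Only numpy, scipy, OpenCV 4.12 (cv2) and the standard library are available. Lean on these libraries where they do the work, as an engineer would, in place of code of your own. Each camera call takes 0.05 s, during which the arm holds its last target. There are 200 camera calls.

## Working session

There is one attempt and no reset: what is moved stays moved. The work goes in short steps, Python scripts to look and compute and a shell command to move; the robot and the scene stay as the last step left them, time stands still between calls to the robot, and variables do not carry over. Pictures are saved under pics/ and viewed, at most 10 in all, crops included, and the job is handed in when it is done.

```bash
mkdir -p pics; cat > h.py <<'E'
import numpy as np, cv2
from workcell import manip
def cal(n):
    c=manip.calibration(n); f=210/np.tan(np.radians(c["vfov"])/2); return f,c["cx"],c["cy"],np.array(c["camera_from_world"])
def ray(n,px):
    f,cx,cy,T=cal(n); R=T[:3,:3]; o=-R.T@T[:3,3]
    d=np.array([(px[0]-cx)/f,(px[1]-cy)/f,1.0])
    if n=="wrist":
        u=d[:2]; r=np.hypot(*u); d=np.array([*(u/r*np.sin(r)),np.cos(r)])
    d=R.T@d; return o,d/np.linalg.norm(d)
def atz(n,px,z):
    o,d=ray(n,px); return o+d*(z-o[2])/d[2]
def proj(n,P):
    f,cx,cy,T=cal(n); p=T[:3,:3]@np.asarray(P,float)+T[:3,3]; return np.array([cx+f*p[0]/p[2],cy+f*p[1]/p[2]])
E
python3 - <<'E'
from h import *
a=[]
for n in("side","top"):
    im=manip.camera(n); cv2.imwrite(f"pics/{n}0.png",im)
    print(n,cal(n))
    for t in["breaker","lamp","test_button_top","lever_bar","mast_grip","brick","crottin","pen","thermometer","price_card"]:
        for m in manip.masks_of(t,n)[:1]:
            ys,xs=np.nonzero(m["region"]); print(t,round(m["conf"],2),np.round(m["centre"]),xs.min(),xs.max(),ys.min(),ys.max())
print(manip.get_obs())
E
```

```text
side (np.float64(502.45069784897345), 275.34329101769964, 208.81419272514893, array([[-0.997727  ,  0.06654296, -0.01062416,  0.58833266],
       [ 0.0405041 ,  0.46620962, -0.88374658, -0.02510424],
       [-0.05385403, -0.88216814, -0.46784519,  1.4849845 ],
       [ 0.        ,  0.        ,  0.        ,  1.        ]]))
breaker 0.82 [310. 256.] 288 329 214 283
lamp 0.75 [299. 192.] 280 314 150 229
test_button_top 0.48 [306. 230.] 299 305 226 231
lever_bar 0.65 [299. 194.] 281 315 149 229
mast_grip 0.89 [299. 171.] 284 314 150 180
brick 0.65 [316. 305.] 300 332 289 326
crottin 0.86 [255. 233.] 244 267 216 250
pen 0.66 [234. 212.] 229 240 207 224
thermometer 0.48 [233. 212.] 228 241 206 225
price_card 0.58 [217. 234.] 212 228 201 246
top (np.float64(538.1284633547958), 283.56352406937907, 213.0956954653679, array([[-0.01597338, -0.99986867,  0.00273615,  0.27961949],
       [-0.99756085,  0.01575043, -0.06800209,  0.6243889 ],
       [ 0.06795006, -0.0038157 , -0.99768143,  1.07031176],
       [ 0.        ,  0.        ,  0.        ,  1.        ]]))
breaker 0.64 [264. 258.] 234 291 23
[... 381 characters left out ...]
562595,  0.33220023, -0.06470478,  1.46009779,  0.02161823,
        1.34989347, -0.08849023]), 'joint_velocities': array([-5.91466890e-04, -9.34548691e-05,  7.58320622e-04, -1.91081389e-04,
        6.77633949e-04, -1.55100968e-03,  4.49587805e-04]), 'tau': array([-1.91705061e-03, -6.25241375e+01,  4.81356354e-02, -3.91830826e+01,
        1.64622115e-02,  1.99729620e-03,  9.42214933e-05]), 'position': array([0.20710688, 0.58970645, 0.30393846]), 'ee_rot': array([1.68072917e-01, 9.85774565e-01, 4.78426803e-05, 6.20154786e-06]), 'ft_force': array([-0.04024821, -0.64195703,  0.22017825]), 'torque': array([0.02642395, 0.01735825, 0.04188611]), 'grasp_force': 0.0, 'grip_width': 1.0047107044677515}
```

View pics/top0.png

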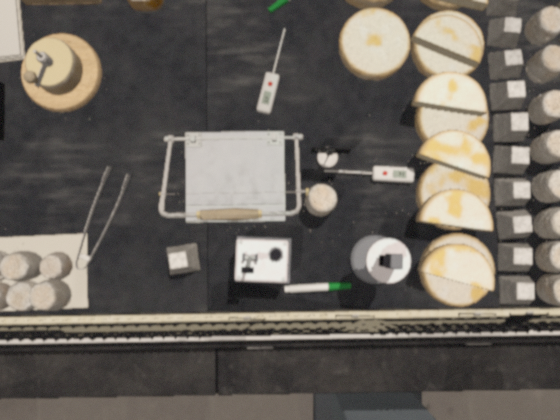

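View pics/side0.png

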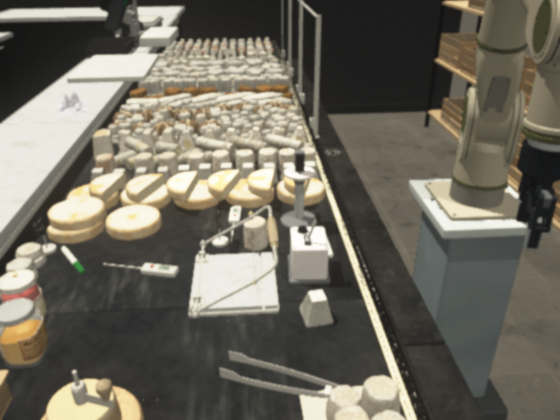

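The top view shows the breaker at about (264,260), its black button at (276,254), its lever at about (248,265), the pen at (317,288) and the lamp grip at about (393,262). The side view confirms that the lever is up. I'll enlarge these areas next.

```bash
python3 - <<'E'
from h import *
im=cv2.imread("pics/top0.png"); im2=cv2.imread("pics/side0.png")
a=cv2.resize(im[230:300,225:425],None,fx=4,fy=4,interpolation=cv2.INTER_CUBIC)
b=cv2.resize(im2[140:290,270:345],None,fx=4,fy=4,interpolation=cv2.INTER_CUBIC)
b2=cv2.resize(b,None,fx=.99,fy=.99)
c=np.zeros((280+0,800,3),np.uint8); c[:, :]=a
cv2.imwrite("pics/a.png",c); cv2.imwrite("pics/b.png",b2)
E
```

```text
(no output)
```

View pics/a.png

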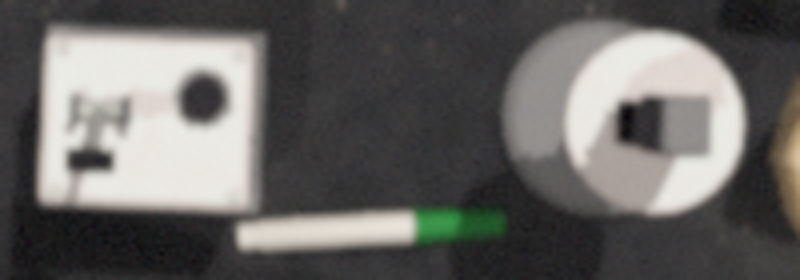

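View pics/b.png

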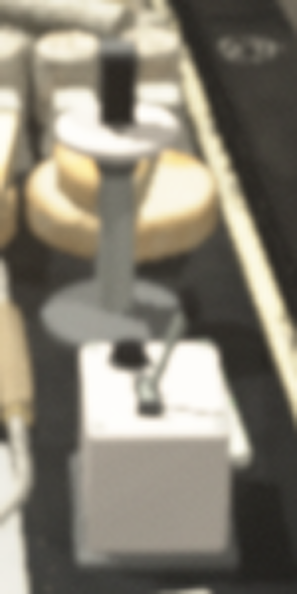

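The crop shows the test button at full-picture pixel (275.8,254.5), the lever bar at (247.5,270), and the disc centre at (389,261). The grip's black button faces image left, which is world +y, so both things have a yaw of about 0.

```bash
python3 - <<'E'
from h import *
p=lambda x,y:(225+x/4-.4,230+y/4-.4)
for n,x,y,z in[("btn",203,96,.100),("bar",90,160,.155),("TL",48,28,.09),("TR",252,33,.09),("BL",40,203,.09),("BR",246,209,.09),("disc",656,122,.152),("foot",600,118,.008),("griptopTL",662,97,.208),("TR",711,97,.208),("BL",662,154,.208),("BR",711,154,.208),("blkbtnTop",622,122,.203),("pen1",237,236,.012),("pen2",505,222,.012)]:
    print(n,np.round(atz("top",p(x,y),z),4))
# side check
for n,P in[("btn",atz("top",p(203,96),.1)),("bar",atz("top",p(90,160),.155))]:
    q=proj("side",P); print(n,q,(q-[270,140])*3.96)
q=atz("top",p(656,122),.147); q=proj("side",q);print((q-[270,140])*3.96)
def seg(t,z):
    for m in manip.masks_of(t,"top")[:1]: print(t,atz("top",m["centre"],z))
seg("crottin",.036);seg("thermometer",.01);seg("price_card",.06)
E
```

```text
btn [0.5477 0.2865 0.1   ]
bar [0.5207 0.3361 0.155 ]
TL [0.5809 0.3595 0.09  ]
TR [0.577 0.263 0.09 ]
BL [0.4986 0.3641 0.09  ]
BR [0.4942 0.2672 0.09  ]
disc [0.5333 0.0852 0.152 ]
foot [0.5326 0.0854 0.008 ]
griptopTL [0.5449 0.0934 0.208 ]
TR [0.5446 0.0729 0.208 ]
BL [0.5212 0.0941 0.208 ]
BR [0.5209 0.0737 0.208 ]
blkbtnTop [0.5347 0.1095 0.203 ]
pen1 [0.4761 0.2715 0.012 ]
pen2 [0.481  0.1356 0.012 ]
btn [301.38704983 227.19879766] [124.29271733 345.30723871]
bar [316.70238141 216.07010898] [184.94143037 301.23763155]
[112.64934162 129.8463506 ]
crottin [0.65872425 0.18537697 0.036     ]
thermometer [0.70520143 0.04510254 0.01      ]
price_card [0.7435716  0.18057278 0.06      ]
```

```bash
cat >> h.py <<'E'
from scipy.spatial.transform import Rotation as Ro
def need(P):
    o=manip.get_obs(); R=Ro.from_quat(o["ee_rot"]).as_matrix()
    return np.round(R.T@(np.array(P)-o["position"])*100,2)
E
python3 -m jog '[{"grip":1,"slide":[0,0,0],"yaw":-0.145},{"grip":1,"slide":[0,0,0],"yaw":-0.145},{"grip":1,"slide":[0,0,0],"yaw":0}]' 40
python3 -c "
from h import *
print(need([.547,.283,.22]))"
```

```text
clock: 1.55
position: [0.2072, 0.5897, 0.3039]
ee_rot: [0.023, 1.0, 0.0, -0.0]
ft_force: [-0.3, -0.4, 0.4]
grip_width: 0.516
grasp_force: 0.0
[-35.34 -29.09   8.39]
```

```bash
python3 -m jog '[{"grip":1,"slide":[-3,-2.5,0],"yaw":0},{"grip":1,"slide":[-3,-2.5,0],"yaw":0},{"grip":1,"slide":[-3,-2.5,0],"yaw":0},{"grip":1,"slide":[-3,-2.5,0],"yaw":0},{"grip":1,"slide":[-3,-2.5,0],"yaw":0},{"grip":1,"slide":[-3,-2.5,0],"yaw":0},{"grip":1,"slide":[-3,-2.5,0],"yaw":0},{"grip":1,"slide":[-3,-2.5,0],"yaw":0}]'
python3 -m jog '[{"grip":1,"slide":[-3,-2.5,0],"yaw":0},{"grip":1,"slide":[-3,-2.5,0],"yaw":0},{"grip":1,"slide":[-3,-2.5,0],"yaw":0},{"grip":1,"slide":[-2.3,-1.6,0],"yaw":0},{"grip":1,"slide":[0,0,3],"yaw":0},{"grip":1,"slide":[0,0,3],"yaw":0},{"grip":1,"slide":[0,0,0],"yaw":0}]'
python3 -c "
from h import *
print(need([.547,.283,.22]), manip.get_obs()['ee_rot'])
im=manip.camera('wrist');cv2.imwrite('pics/w1.png',im)
"
```

```text
clock: 2.35
position: [0.4383, 0.3772, 0.3042]
ee_rot: [0.026, 1.0, 0.0, 0.0]
ft_force: [0.6, 0.2, 0.1]
grip_width: -0.0
grasp_force: 0.0
clock: 3.05
position: [0.5443, 0.2812, 0.2399]
ee_rot: [0.026, 1.0, -0.002, -0.003]
ft_force: [-0.5, 0.0, 0.4]
grip_width: -0.004
grasp_force: 0.0
[-0.28  0.2   1.98] [ 0.02598854  0.9996564  -0.00186173 -0.00286498]
```

View pics/w1.png

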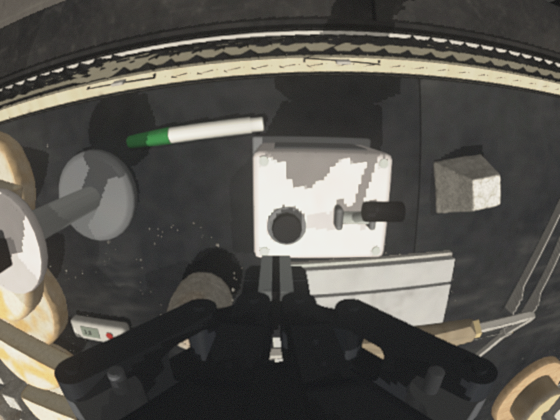

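The wrist view shows the button at (287,224) and the lever bar at about (383,211). The fingertips are at (277,262), short of the button from this viewpoint.

```bash
python3 - <<'E'
from h import *
print(atz("wrist",(287,224),.1),atz("wrist",(384,211),.155),atz("wrist",(97,193),.008))
E
```

```text
[0.54297999 0.28956752 0.1       ] [0.5200927  0.34012636 0.155     ] [0.52994788 0.09020098 0.008     ]
```

```bash
python3 -m jog '[{"grip":1,"slide":[0,0.3,2],"yaw":0},{"grip":1,"slide":[0,0,2],"yaw":0},{"grip":1,"slide":[0,0,1.5],"yaw":0},{"grip":1,"slide":[0,0,0.5],"yaw":0},{"grip":1,"slide":[0,0,0],"yaw":0}]'
python3 -m jog '[{"grip":1,"slide":[0,0,0.4],"yaw":0},{"grip":1,"slide":[0,0,0],"yaw":0}]'
python3 -m jog '[{"grip":1,"slide":[0,0,0.3],"yaw":0},{"grip":1,"slide":[0,0,0],"yaw":0}]'
```

```text
clock: 3.6
position: [0.546, 0.2853, 0.1842]
ee_rot: [0.024, 1.0, -0.0, -0.0]
ft_force: [-0.4, 0.0, 0.5]
grip_width: 0.003
grasp_force: 0.0
clock: 3.8
position: [0.5462, 0.2853, 0.1804]
ee_rot: [0.024, 1.0, 0.0, 0.0]
ft_force: [0.2, -0.5, -0.5]
grip_width: -0.003
grasp_force: 0.0
clock: 4.0
position: [0.5459, 0.2851, 0.1768]
ee_rot: [0.024, 1.0, 0.0, -0.0]
ft_force: [0.5, 0.0, 0.6]
grip_width: -0.005
grasp_force: 0.0
```

Contact is expected at z ≈ 0.173.

```bash

python3 -m jog '[{"grip":1,"slide":[0,0,0.3],"yaw":0},{"grip":1,"slide":[0,0,0.2],"yaw":0},{"grip":1,"slide":[0,0,0],"yaw":0}]'
python3 -m jog '[{"grip":1,"slide":[0,0,0.2],"yaw":0},{"grip":1,"slide":[0,0,0],"yaw":0}]'
python3 -m jog '[{"grip":1,"slide":[0,0,0.2],"yaw":0},{"grip":1,"slide":[0,0,0],"yaw":0}]'
```

```text
clock: 4.3
position: [0.546, 0.2852, 0.1718]
ee_rot: [0.024, 1.0, 0.0, 0.0]
ft_force: [0.6, -0.1, 1.5]
grip_width: 0.003
grasp_force: 0.9
clock: 4.5
position: [0.5461, 0.2852, 0.17]
ee_rot: [0.024, 1.0, 0.0, 0.0]
ft_force: [-0.2, -0.4, 2.7]
grip_width: -0.001
grasp_force: 1.4
clock: 4.7
position: [0.5461, 0.2852, 0.1679]
ee_rot: [0.024, 1.0, 0.0, 0.0]
ft_force: [-0.5, -0.1, 4.1]
grip_width: 0.001
grasp_force: 1.9
```

```bash

python3 -m jog '[{"grip":1,"slide":[0,0,-2],"yaw":0},{"grip":1,"slide":[0,0,-4],"yaw":0},{"grip":0.1,"slide":[2,1.5,-2],"yaw":0},{"grip":0.1,"slide":[3,2.5,0],"yaw":0},{"grip":0.1,"slide":[2,1.5,0],"yaw":0},{"grip":0.1,"slide":[0,0,0],"yaw":0}]'
python3 - <<'E'
from h import *
im=manip.camera('wrist');t=manip.camera('top'); s=manip.camera('side')
a=cv2.resize(im[40:340,130:430],(600,600)); b=cv2.resize(s[205:265,280:340],(200,200),interpolation=cv2.INTER_CUBIC)
c=np.zeros((600,800,3),np.uint8); c[:,:600]=a; c[:200,600:]=b
c[200:400,600:]=cv2.resize(t[230:290,225:285],(200,200),interpolation=cv2.INTER_CUBIC)
cv2.imwrite('pics/w2.png',c)
o=manip.get_obs(); print(o["position"],o["ee_rot"],cal("wrist"))
E
```

```text
clock: 5.3
position: [0.4753, 0.3468, 0.2477]
ee_rot: [0.021, 1.0, 0.001, -0.001]
ft_force: [0.0, -0.1, 0.1]
grip_width: 0.452
grasp_force: 0.0
[0.47905449 0.34279288 0.24764607] [ 2.41556783e-02  9.99708157e-01 -3.21597291e-04 -7.87601195e-06] (np.float64(325.19226210127806), 275.4826964482045, 212.75932075320412, array([[ 0.04879444,  0.99880821, -0.00112034, -0.36543967],
       [ 0.9566528 , -0.04641255,  0.28750877, -0.4628887 ],
       [ 0.28711413, -0.01510061, -0.95777735,  0.19380953],
       [ 0.        ,  0.        ,  0.        ,  1.        ]]))
```

View pics/w2.png

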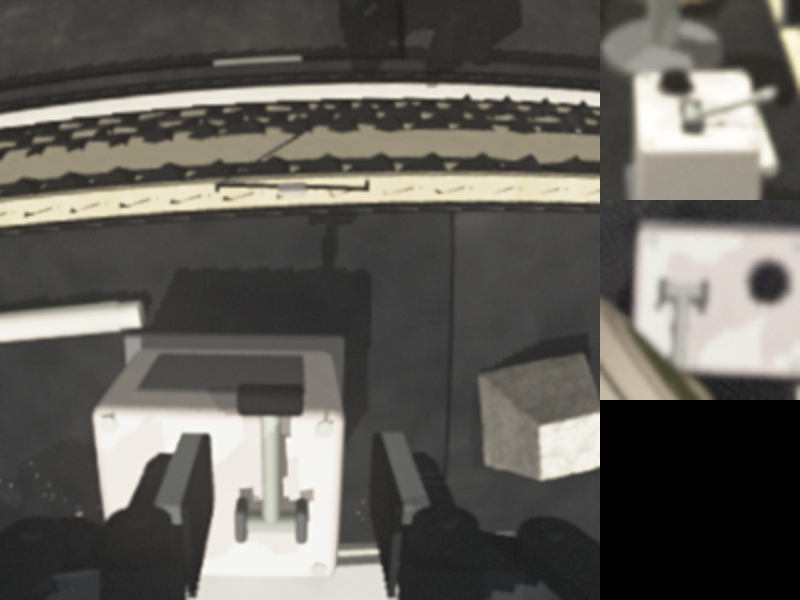

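The lever has dropped. In the wrist picture its bar is at about (265,239) and its hinge at about (265.5,298), with the open fingers on either side.

```bash
python3 - <<'E'
from h import *
b=atz("wrist",(264.9,239.3),.114);h=atz("wrist",(265.3,298),.096);print(b,h,np.linalg.norm((b-h)[:2]))
print(need([b[0],b[1],.114+.054]),need([b[0],b[1],.24]), manip.get_obs()["position"])
E
```

```text
[0.48456866 0.33518749 0.114     ] [0.5419141  0.33140597 0.096     ] 0.0574699863257054
[-0.59 -0.73  7.97] [-0.59 -0.73  0.77] [0.47905449 0.34279288 0.24764607]
```

```bash

python3 -m jog '[{"grip":0.1,"slide":[-0.4,-0.6,2],"yaw":0},{"grip":0.1,"slide":[0,0,2],"yaw":0},{"grip":0.1,"slide":[0,0,2],"yaw":0},{"grip":0.1,"slide":[0,0,1.9],"yaw":0},{"grip":0.1,"slide":[0,0,0],"yaw":0}]' 20
python3 -m jog '[{"grip":0.5,"slide":[0,0,0],"yaw":0},{"grip":0.7,"slide":[0,0,0],"yaw":0},{"grip":1,"slide":[0,0,0],"yaw":0},{"grip":1,"slide":[0,0,0],"yaw":0},{"grip":1,"slide":[0,0,0],"yaw":0}]' 20
```

```text
clock: 5.95
position: [0.4822, 0.3352, 0.1661]
ee_rot: [0.025, 1.0, -0.002, -0.002]
ft_force: [0.9, -0.7, -0.5]
grip_width: 0.45
grasp_force: 0.0
clock: 6.45
position: [0.4832, 0.3388, 0.1709]
ee_rot: [0.024, 1.0, 0.002, 0.001]
ft_force: [0.6, 5.5, -1.8]
grip_width: 0.246
grasp_force: 21.7
```

```bash

python3 -m jog '[{"grip":1,"slide":[-0.46,0.2,-1.1],"yaw":0},{"grip":1,"slide":[-0.65,0,-0.99],"yaw":0},{"grip":1,"slide":[-0.83,0,-0.85],"yaw":0},{"grip":1,"slide":[-0.98,0,-0.67],"yaw":0},{"grip":1,"slide":[0,0,0],"yaw":0}]'
python3 -m jog '[{"grip":1,"slide":[-0.6,0,-0.29],"yaw":0},{"grip":1,"slide":[-0.49,0,-0.19],"yaw":0},{"grip":1,"slide":[0,0,0],"yaw":0}]'
python3 -m jog '[{"grip":1,"slide":[-0.25,0,-0.06],"yaw":0},{"grip":1,"slide":[0,0,0],"yaw":0}]'
```

```text
clock: 6.95
position: [0.5133, 0.3379, 0.2069]
ee_rot: [0.025, 1.0, 0.001, 0.001]
ft_force: [-6.2, 0.1, 7.9]
grip_width: 0.251
grasp_force: 21.6
clock: 7.25
position: [0.5231, 0.3374, 0.2104]
ee_rot: [0.024, 1.0, 0.0, 0.0]
ft_force: [-3.2, -0.5, 6.1]
grip_width: 0.249
grasp_force: 21.7
clock: 7.45
position: [0.5251, 0.3374, 0.2109]
ee_rot: [0.024, 1.0, 0.0, 0.0]
ft_force: [-5.0, 0.2, 7.2]
grip_width: 0.249
grasp_force: 21.7
```

```bash

python3 -m jog '[{"grip":1,"slide":[0,0,-0.2],"yaw":0},{"grip":1,"slide":[0,0,0],"yaw":0}]'
python3 -m jog '[{"grip":1,"slide":[-0.2,0,0],"yaw":0},{"grip":1,"slide":[0,0,0],"yaw":0}]'
python3 - <<'E'
from h import *
s=manip.camera('side');t=manip.camera('top')
c=np.zeros((500,800,3),np.uint8); c[:,:400]=cv2.resize(s[180:280,270:350],(400,500),interpolation=cv2.INTER_CUBIC);c[:,400:]=cv2.resize(t[220:320,220:300],(400,500),interpolation=cv2.INTER_CUBIC)
cv2.imwrite('pics/c3.png',c)
E
```

```text
clock: 7.65
position: [0.5249, 0.3372, 0.2112]
ee_rot: [0.024, 1.0, -0.0, -0.0]
ft_force: [2.1, 2.8, -9.0]
grip_width: 0.25
grasp_force: 20.9
clock: 7.85
position: [0.5263, 0.3372, 0.2117]
ee_rot: [0.024, 1.0, -0.0, -0.001]
ft_force: [-2.6, 2.1, -6.8]
grip_width: 0.248
grasp_force: 21.0
```

View pics/c3.png

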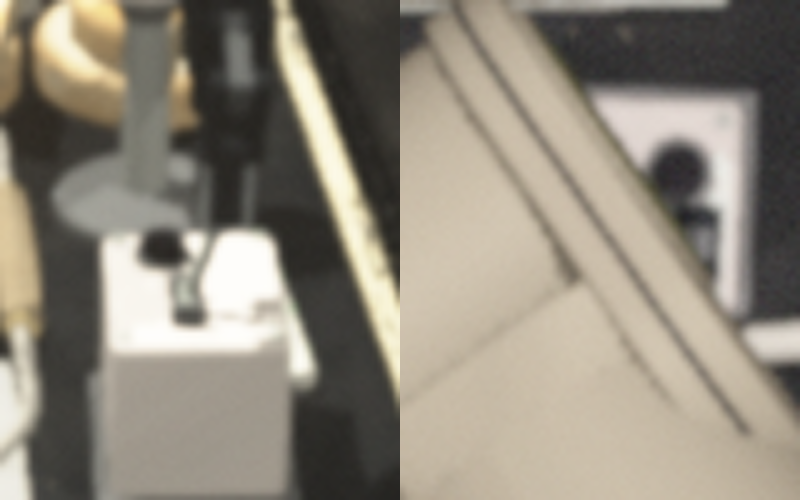

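The side crop shows the lever nearly upright, held between the fingers. I'll press a bit further to feel for the stop.

```bash

python3 -m jog '[{"grip":1,"slide":[-0.3,0,0],"yaw":0},{"grip":1,"slide":[0,0,0],"yaw":0}]'
python3 -m jog '[{"grip":1,"slide":[-0.3,0,0],"yaw":0},{"grip":1,"slide":[0,0,0],"yaw":0}]'
```

```text
clock: 8.15
position: [0.5283, 0.3373, 0.2119]
ee_rot: [0.023, 1.0, -0.0, -0.002]
ft_force: [-10.6, 0.6, -2.3]
grip_width: 0.252
grasp_force: 20.9
clock: 8.35
position: [0.5304, 0.3373, 0.212]
ee_rot: [0.023, 1.0, -0.001, -0.003]
ft_force: [-15.3, 0.4, 1.3]
grip_width: 0.246
grasp_force: 19.5
```

```bash

python3 -m jog '[{"grip":0,"slide":[0,0,0],"yaw":0},{"grip":0,"slide":[0,0,0],"yaw":0},{"grip":0,"slide":[0,0,0],"yaw":0},{"grip":0,"slide":[0,0,-2],"yaw":0},{"grip":0,"slide":[0,0,-3],"yaw":0},{"grip":0,"slide":[0,0,-3],"yaw":0},{"grip":0,"slide":[0,-3,0],"yaw":0.05},{"grip":0,"slide":[0,-3,0],"yaw":0}]'
python3 -m jog '[{"grip":0,"slide":[0,-3,0],"yaw":0},{"grip":0,"slide":[0,-3,0],"yaw":0},{"grip":0,"slide":[0,-3,0],"yaw":0},{"grip":0,"slide":[0,-3,0],"yaw":0},{"grip":0,"slide":[0,0,0],"yaw":0}]'
python3 - <<'E'
from h import *
o=manip.get_obs(); print(o["position"],o["ee_rot"])
w=manip.camera('wrist');s=manip.camera('side');t=manip.camera('top')
np.save("w4.npy",cal("wrist")[3])
c=np.zeros((600,800,3),np.uint8); c[:420,:560]=w
c[:300,560:]=cv2.resize(s[190:290,270:350],(240,300),interpolation=cv2.INTER_CUBIC);c[300:,560:]=cv2.resize(t[220:320,220:300],(240,300),interpolation=cv2.INTER_CUBIC)
cv2.imwrite('pics/c4.png',c)
for m in manip.masks_of("mast_grip","wrist")[:2]:print(m["conf"],m["centre"])
E
```

```text
clock: 9.15
position: [0.5293, 0.2767, 0.2938]
ee_rot: [0.049, 0.999, 0.001, 0.001]
ft_force: [0.1, -0.3, -0.7]
grip_width: 0.5
grasp_force: 0.0
clock: 9.65
position: [0.5177, 0.1525, 0.2933]
ee_rot: [0.052, 0.999, -0.0, 0.001]
ft_force: [0.1, 0.5, 0.4]
grip_width: 0.501
grasp_force: 0.0
[0.51772868 0.15253806 0.29329982] [ 5.22175040e-02  9.98635228e-01 -3.87265272e-04  9.28818161e-04]
0.68 [181.8, 244.6]
```

View pics/c4.png

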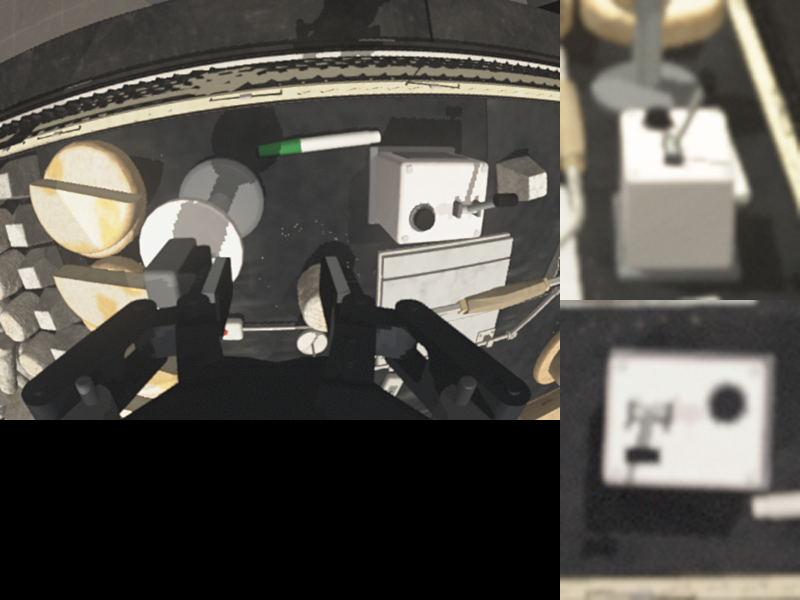

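The lever looks up. I'll compare its bar numerically with the start picture and locate the lamp.

```bash
python3 - <<'E'
from h import *
t0=cv2.imread("pics/top0.png"); t=manip.camera("top")
for im in(t0,t):
    r=im[262:280,238:258].astype(float).mean(2); w=np.clip(110-r,0,None); y,x=np.mgrid[262:280,238:258]
    print((w*x).sum()/w.sum(),(w*y).sum()/w.sum(), np.round(r[:,9]).astype(int))
print(cv2.phaseCorrelate(t0[262:280,238:258].mean(2),t[262:280,238:258].mean(2)))
d=cv2.absdiff(t0,t)[225:300,225:300].max(2); print(np.argwhere(d>70)[:10]+225,(d>50).sum())
E
```

```text
246.91610054347825 269.5477241847826 [156 156 152 142 122  92  60  50  49  68 127 187 218 229 230 230 226 212]
246.85505150912707 271.26983553226097 [161 160 159 153 152 147 126  89  53  50  51  85 146 197 224 232 229 215]
((-0.05547583114758581, 0.8171056794805516), 0.7589006860078704)
[[267 243]
 [267 244]
 [268 242]
 [268 243]
 [268 244]
 [268 245]
 [268 248]
 [268 249]
 [268 250]
 [268 251]] 58
```

The bar sits 1.7 px (about 3 mm, 0.05 rad) short of its start position, so the lever isn't quite all the way up. I'll push it to the stop with closed fingers from the front.

```bash

python3 -m jog '[{"grip":1,"slide":[0.4,3,0],"yaw":-0.05},{"grip":1,"slide":[0.4,3,0],"yaw":0},{"grip":1,"slide":[1,3,0],"yaw":0},{"grip":1,"slide":[1,3,0],"yaw":0},{"grip":1,"slide":[1,3,0],"yaw":0},{"grip":1,"slide":[1,3,0],"yaw":0},{"grip":1,"slide":[0,0,0],"yaw":0}]'
python3 -c "
from h import *
print(need([.484,.337,.222]))"
```

```text
clock: 10.6
position: [0.4758, 0.3464, 0.2918]
ee_rot: [0.019, 1.0, 0.001, -0.001]
ft_force: [-1.0, 0.5, 0.3]
grip_width: 0.0
grasp_force: 0.0
[-0.87 -0.92  6.97]
```

```bash

python3 -m jog '[{"grip":1,"slide":[-0.4,-0.9,2.5],"yaw":0},{"grip":1,"slide":[0,0,2.5],"yaw":0},{"grip":1,"slide":[0,0,2],"yaw":0},{"grip":1,"slide":[-0.3,0,0],"yaw":0},{"grip":1,"slide":[-0.4,0,0],"yaw":0},{"grip":1,"slide":[-0.4,0,0],"yaw":0},{"grip":1,"slide":[0,0,0],"yaw":0}]'
python3 -m jog '[{"grip":1,"slide":[-0.4,0,0],"yaw":0},{"grip":1,"slide":[-0.4,0,0],"yaw":0},{"grip":1,"slide":[0,0,0],"yaw":0}]'
```

```text
clock: 11.3
position: [0.4947, 0.3303, 0.2236]
ee_rot: [0.024, 1.0, 0.001, 0.001]
ft_force: [-0.2, -0.0, 0.7]
grip_width: -0.001
grasp_force: 0.0
clock: 11.6
position: [0.5023, 0.3295, 0.2226]
ee_rot: [0.024, 1.0, 0.0, 0.0]
ft_force: [-0.2, -0.3, -0.8]
grip_width: -0.001
grasp_force: 0.0
```

```bash

python3 -m jog '[{"grip":1,"slide":[-0.2,0.3,0],"yaw":0},{"grip":1,"slide":[0,0,0],"yaw":0}]'
python3 -m jog '[{"grip":1,"slide":[-0.2,0.3,0],"yaw":0},{"grip":1,"slide":[0,0,0],"yaw":0}]'
python3 -m jog '[{"grip":1,"slide":[-0.2,0,0],"yaw":0},{"grip":1,"slide":[0,0,0],"yaw":0}]'
```

```text
clock: 11.8
position: [0.5038, 0.333, 0.2224]
ee_rot: [0.024, 1.0, 0.0, 0.0]
ft_force: [-1.1, 0.2, -0.0]
grip_width: -0.001
grasp_force: 0.0
clock: 12.0
position: [0.5049, 0.3356, 0.2219]
ee_rot: [0.024, 1.0, -0.001, -0.001]
ft_force: [-4.9, -1.7, 1.2]
grip_width: 0.001
grasp_force: 2.5
clock: 12.2
position: [0.5056, 0.3357, 0.222]
ee_rot: [0.023, 1.0, -0.001, -0.003]
ft_force: [-11.5, -4.1, 6.3]
grip_width: -0.0
grasp_force: 6.1
```

It now sits firmly on the stop at 11 N. I'll retreat, check with the top camera, and head for the lamp.

```bash

python3 -m jog '[{"grip":1,"slide":[2,0,0],"yaw":0},{"grip":0.6,"slide":[2,0,-2],"yaw":0},{"grip":0.2,"slide":[0,0,-4],"yaw":0},{"grip":0.2,"slide":[0,-3,-2],"yaw":0},{"grip":0.2,"slide":[0,-4,0],"yaw":0.05},{"grip":0.2,"slide":[-1,-4,0],"yaw":0},{"grip":0.2,"slide":[-1,-4,0],"yaw":0},{"grip":0.2,"slide":[0,0,0],"yaw":0}]'
python3 - <<'E'
from h import *
t0=cv2.imread("pics/top0.png"); t=manip.camera("top")
for im in(t0,t):
    r=im[262:280,238:258].astype(float).mean(2); w=np.clip(110-r,0,None); y,x=np.mgrid[262:280,238:258]
    print((w*x).sum()/w.sum(),(w*y).sum()/w.sum(), np.round(r[:,9]).astype(int))
w=manip.camera("wrist"); cv2.imwrite("pics/w5.png",w); cv2.imwrite("pics/t5.png",t)
o=manip.get_obs();print(o["position"],o["ee_rot"],cal("wrist"))
E
```

```text
clock: 13.0
position: [0.4781, 0.18, 0.303]
ee_rot: [0.053, 0.999, -0.0, 0.001]
ft_force: [0.8, 0.7, -0.0]
grip_width: 0.401
grasp_force: 0.0
246.91610054347825 269.5477241847826 [156 156 152 142 122  92  60  50  49  68 127 187 218 229 230 230 226 212]
246.80766423357665 269.78120437956204 [160 158 155 146 133 105  71  49  43  62 123 189 220 232 232 233 227 213]
[0.47696497 0.18528755 0.3027334 ] [4.97957969e-02 9.98759322e-01 3.65119597e-04 2.50437603e-04] (np.float64(325.19226210127806), 275.4826964482045, 212.75932075320412, array([[ 9.99357517e-02,  9.94993845e-01,  3.05461434e-04,
        -2.32041695e-01],
       [ 9.52847780e-01, -9.57910563e-02,  2.87932600e-01,
        -4.73181437e-01],
       [ 2.86520426e-01, -2.84837026e-02, -9.57650628e-01,
         2.47522767e-01],
       [ 0.00000000e+00,  0.00000000e+00,  0.00000000e+00,
         1.00000000e+00]]))
```

View pics/w5.png

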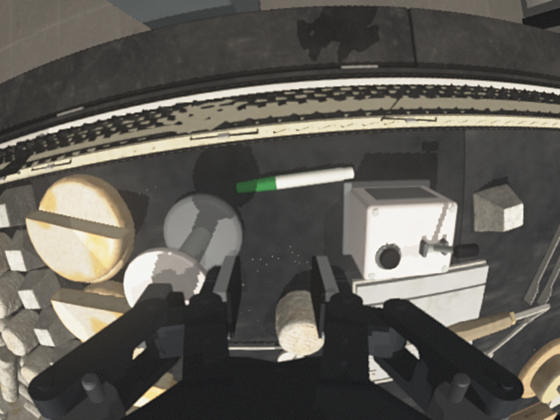

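The lever is within 0.2 px of its start position, so it is fully up. In the wrist view the lamp foot is at about (203,232). Next I'll line up above the grip.

```bash

python3 -c "
from h import *
print(atz('wrist',(203,232),.008))"
python3 -m jog '[{"grip":-0.4,"slide":[-1,0,0],"yaw":-0.08},{"grip":-0.4,"slide":[-2,-3,0],"yaw":0},{"grip":-0.4,"slide":[-2,-3,0],"yaw":0},{"grip":-0.4,"slide":[-0.5,-2.5,0],"yaw":0},{"grip":-0.4,"slide":[0,0,0],"yaw":0},{"grip":-0.4,"slide":[0,0,0],"yaw":0}]' 40
python3 - <<'E'
from h import *
o=manip.get_obs();print(o["position"],o["ee_rot"],need([.5325,.087,.236]))
w=manip.camera("wrist"); cv2.imwrite("pics/w6.png",cv2.resize(w[150:400,150:400],(600,600),interpolation=cv2.INTER_CUBIC))
E
```

```text
[0.5279475  0.09157016 0.008     ]
clock: 13.7
position: [0.5301, 0.1003, 0.3022]
ee_rot: [0.008, 1.0, 0.0, -0.0]
ft_force: [-0.4, 0.4, -0.4]
grip_width: 0.701
grasp_force: 0.0
[0.53014012 0.1002703  0.30222803] [ 8.46480170e-03  9.99964138e-01  2.04802362e-04 -1.68494091e-04] [-0.26 -1.33  6.62]
```

View pics/w6.png

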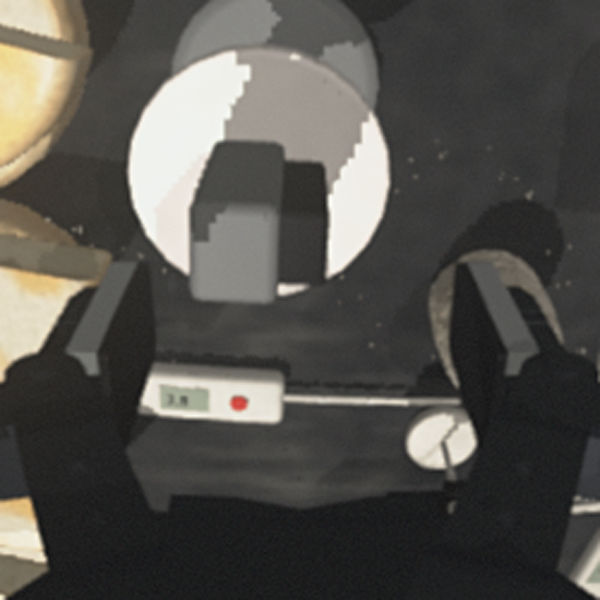

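The grip block's top spans crop x 192–280 and y 205–300, with the black button to its right. The disc is centred at crop (259,172), and the grip lies between the fingers but left of their midline.

```bash
python3 - <<'E'
from h import *
p=lambda x,y:(150+x/2.4,150+y/2.4)
for n,x,y,z in[("disc",259,172,.152),("TL",192,207,.208),("TR",281,207,.208),("BL",192,299,.208),("BR",277,302,.208),("btnTR",327,197,.203),("btnBR",325,284,.203)]: print(n,atz("wrist",p(x,y),z).round(4))
print(need([.5325,.087,.236]))
E
```

```text
disc [0.5285 0.0884 0.152 ]
TL [0.5182 0.0763 0.208 ]
TR [0.5185 0.0966 0.208 ]
BL [0.5418 0.0747 0.208 ]
BR [0.5427 0.095  0.208 ]
btnTR [0.5181 0.1071 0.203 ]
btnBR [0.5406 0.1066 0.203 ]
[-0.28 -1.39  6.62]
```

```bash

python3 -m jog '[{"grip":-0.4,"slide":[-0.15,-1.35,0],"yaw":0},{"grip":-0.4,"slide":[0,0,2],"yaw":0},{"grip":-0.4,"slide":[0,0,2],"yaw":0},{"grip":-0.4,"slide":[0,0,2],"yaw":0},{"grip":-0.4,"slide":[0,0,0.5],"yaw":0},{"grip":-0.4,"slide":[0,0,0],"yaw":0}]' 40
python3 -c "
from h import *
print(need([.5315,.087,.236]))"
```

```text
clock: 14.35
position: [0.5311, 0.0856, 0.2371]
ee_rot: [0.009, 1.0, -0.0, -0.001]
ft_force: [-0.3, -0.3, 0.3]
grip_width: 0.7
grasp_force: 0.0
[-0.03  0.14  0.11]
```

Now I'll squeeze.

```bash

python3 -m jog '[{"grip":0,"slide":[0,0.15,0.1],"yaw":0},{"grip":1,"slide":[0,0,0],"yaw":0},{"grip":1,"slide":[0,0,0],"yaw":0},{"grip":1,"slide":[0,0,0],"yaw":0},{"grip":1,"slide":[0,0,0],"yaw":0},{"grip":1,"slide":[0,0,0],"yaw":0}]' 50
```

```text
clock: 14.95
position: [0.5319, 0.0868, 0.2379]
ee_rot: [0.009, 1.0, 0.0, 0.001]
ft_force: [-2.7, -1.4, 6.8]
grip_width: 0.309
grasp_force: 50.8
```

It's squeezed to 26.3 mm, with low side forces. I'll pull up.

```bash

python3 -m jog '[{"grip":1,"slide":[0,0,-0.5],"yaw":0},{"grip":1,"slide":[0,0,-0.5],"yaw":0},{"grip":1,"slide":[0,0,-0.5],"yaw":0},{"grip":1,"slide":[0,0,0],"yaw":0}]'
python3 -m jog '[{"grip":1,"slide":[0,0,-1],"yaw":0},{"grip":1,"slide":[0,0,-1],"yaw":0},{"grip":1,"slide":[0,0,-1],"yaw":0},{"grip":1,"slide":[0,0,-1],"yaw":0},{"grip":1,"slide":[0,0,-1],"yaw":0},{"grip":1,"slide":[0,0,0],"yaw":0}]'
```

```text
clock: 15.35
position: [0.5318, 0.0868, 0.2523]
ee_rot: [0.009, 1.0, 0.0, 0.001]
ft_force: [5.2, -1.6, -4.0]
grip_width: 0.312
grasp_force: 50.3
clock: 15.95
position: [0.5318, 0.0868, 0.3025]
ee_rot: [0.009, 1.0, 0.0, 0.001]
ft_force: [3.8, -1.5, -2.5]
grip_width: 0.308
grasp_force: 50.4
```

```bash

python3 -m jog '[{"grip":1,"slide":[0,0,-1],"yaw":0},{"grip":1,"slide":[0,0,-1],"yaw":0},{"grip":1,"slide":[0,0,-0.7],"yaw":0},{"grip":1,"slide":[0,0,-0.4],"yaw":0},{"grip":1,"slide":[0,0,0],"yaw":0}]'
python3 -m jog '[{"grip":1,"slide":[0,0,-0.3],"yaw":0},{"grip":1,"slide":[0,0,0],"yaw":0}]'
python3 -m jog '[{"grip":1,"slide":[0,0,-0.3],"yaw":0},{"grip":1,"slide":[0,0,0],"yaw":0}]'
```

```text
clock: 16.45
position: [0.5318, 0.0868, 0.3325]
ee_rot: [0.009, 1.0, -0.0, 0.001]
ft_force: [6.2, -1.8, -2.7]
grip_width: 0.311
grasp_force: 50.4
clock: 16.65
position: [0.5318, 0.0869, 0.3352]
ee_rot: [0.009, 1.0, -0.0, 0.0]
ft_force: [5.7, -1.0, -2.4]
grip_width: 0.305
grasp_force: 50.3
clock: 16.85
position: [0.5318, 0.0868, 0.3379]
ee_rot: [0.009, 1.0, -0.0, 0.0]
ft_force: [6.5, -1.2, -3.2]
grip_width: 0.309
grasp_force: 52.5
```

```bash

python3 -m jog '[{"grip":1,"slide":[0,0,-0.2],"yaw":0},{"grip":1,"slide":[0,0,0],"yaw":0}]'
python3 -m jog '[{"grip":1,"slide":[0,0,-0.15],"yaw":0},{"grip":1,"slide":[0,0,0],"yaw":0}]'
```

```text
clock: 17.05
position: [0.5317, 0.0868, 0.3382]
ee_rot: [0.009, 1.0, -0.001, -0.0]
ft_force: [10.5, -0.2, -16.1]
grip_width: 0.306
grasp_force: 51.6
clock: 17.25
position: [0.5317, 0.0868, 0.3383]
ee_rot: [0.009, 1.0, -0.001, -0.001]
ft_force: [16.4, 0.0, -26.3]
grip_width: 0.31
grasp_force: 52.2
```

It's at the end stop (TCP 0.338, a rise of 0.100 m). I'll ease the pull slightly, make a final check, and hand in.

```bash

python3 -m jog '[{"grip":1,"slide":[0,0,0.12],"yaw":0},{"grip":1,"slide":[0,0,0],"yaw":0},{"grip":1,"slide":[0,0,0],"yaw":0}]'
python3 - <<'E'
from h import *
s=manip.camera("side");t=manip.camera("top");t0=cv2.imread("pics/top0.png");s0=cv2.imread("pics/side0.png")
c=np.zeros((560,800,3),np.uint8)
for i,(a,b) in enumerate(((s0,s),(t0,t))):
    for j,im in enumerate((a,b)):
        q=im[120:330,200:350] if i==0 else im[130:300,150:430]
        c[i*280:(i+1)*280,j*400:(j+1)*400]=cv2.resize(q,(400,280),interpolation=cv2.INTER_CUBIC)
cv2.imwrite("pics/f.png",c)
r=t[262:280,238:258].astype(float).mean(2); w=np.clip(110-r,0,None); print((w*np.mgrid[262:280,238:258][0]).sum()/w.sum())
E
```

```text
clock: 17.55
position: [0.5317, 0.0868, 0.3382]
ee_rot: [0.009, 1.0, -0.001, -0.001]
ft_force: [11.8, 0.5, -18.3]
grip_width: 0.309
grasp_force: 53.1
269.7895622895623
```

View pics/f.png

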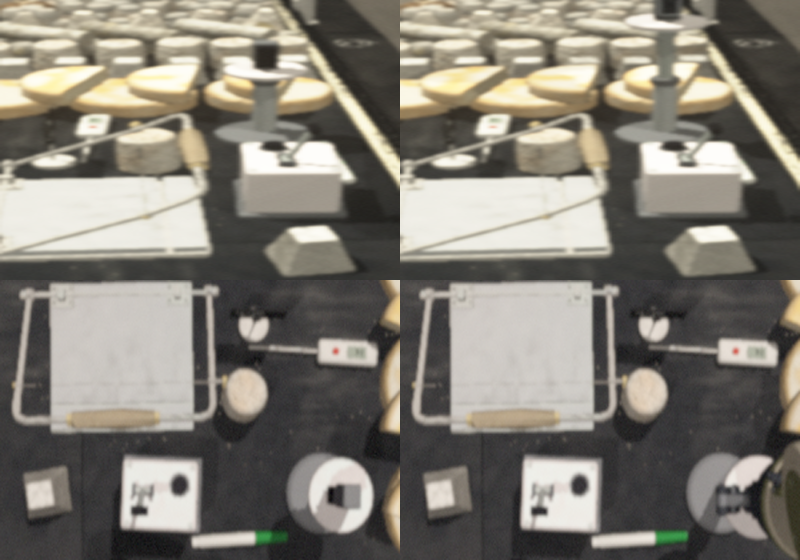

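The before and after pictures show the mast extended, the lever up and the bystanders unmoved.

```bash
python3 -c "
from workcell import manip
print(manip.hand_in())"
```

```text
the job is handed in; nothing more can be done
None
```

The job is handed in at about 18 s: the test button tripped the lever, the lever is back up to its stop (it needed a second push), and the arm is holding the mast at its second stop with the grip squeezed; nothing around it moved.

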